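# Prop up the heavy vise plate with a pry bar

### The arm

A 7-joint arm with a two-finger parallel gripper is mounted at the origin on the work surface. World frame = base frame: x ahead of the robot, y to its left, z up, the work surface at z = 0. Lengths are in m, angles in degrees, forces in N, time in s.
With the tool pointing down it reaches from about 0.425 to 0.875 m from the base axis. Payload 4.7 kg.
Tool frame: the origin (TCP) lies at the very end of the fingers, on their centre line; the grasp point (between the pads) lies 19 mm behind it; z points along the fingers, y is the direction in which the jaws open and shut (so a half turn about z gives the same grasp; the last joint's range is limited). The gripper opens to 87 mm and grips with 3 to 60 N. Pads are 19 mm wide; open, the fingers measure 117 mm over their backs; the gripper's body (75 mm by 190 mm) begins 51 mm behind the grasp point.
Start: joints at [-75.625, 18.392, -4.016, 83.108, 1.295, 78.541, -3.26], TCP at [0.153, 0.632, 0.223] pointing down, gripper open.
Joint ranges: [-163.93, 163.93], [-17.29, 119.83], [-79.2, 71.16], [3.27, 140.29], [-89.18, 269.18], [5.43, 117.66], [-154.24, 154.24]. Speed limits (degrees/s): [147.25, 147.25, 180, 180, 180, 180, 180].

### API

Orientations are given as [roll, pitch, yaw] about the fixed x, y, z axes, in that order (R = Rz(yaw) Ry(pitch) Rx(roll)).
In Python, from cell import * gives the robot as it stands.
- The arm moves only by the tool arm_command, never from a script. Its argument "targets" is a list that holds one entry, the list of rows, each a list of 7 numbers: the shift along the tool's x, y, z in m, then the turn, a rotation vector about the tool's x, y, z in degrees, then the gripper's target within -1 to 1 (shut at 1, half-way at 0, fully open at -1). In form: [[[tx, ty, tz, rx, ry, rz, claw], ...]]. A call has 1 to 10 rows; each row is the pose to reach, as a shift and turn from the pose commanded when the call began, along the tool's axes at that moment; what a row does not reach only later rows make up. A row lasts 1/10 s, in which the tool goes at most 50 mm and 8.59 degrees, less where a joint would pass 70% of its speed; a pose out of reach is approached as far as the arm can. A call with a gripper value outside its range is refused whole. The fingers move at their own pace and stop on an object; "newtons" is the grip in N (left out, the last holds). Time passes only in rows, so rows that repeat a pose let the fingers close. It gives the time, the measured TCP pose, the force and the opening at its end, in the units of the state.
- get_obs(): the state, without advancing time (a new reading comes with each control period).
- read_camera(name): name is "scene" or "top"; returns a dict with "img" (420x560x3 uint8, red, green, blue), "z_map" (420x560 float32, m along the optical axis (not along the pixel's ray), 0 where there is no reading), "K" (3x3 intrinsics, pixels), "origin" and "attitude" of the camera in the world. Camera axes: x right, y down, z forward; pixel columns grow to the right and rows downward; lengths in m; the calibration is good to about 2 mm. A picture is of the moment at which its call begins.
- sign_off(): hands the job in, once; it reports no verdict.
Trained networks look in the newest picture that a camera, given by its name, has taken for a name from the list of things; names that differ only in an ending like _2 or _b are one class to them, and where a whole thing is asked for, a point or a joint stands for the part that bears it (a point fixed in the world has none). Each returns a list of dicts, best first, with "conf" (0 to 1); they miss things now and then, are a little off and sometimes report something else, mostly with a low value. They report only what shows in the picture. A call takes as long as a camera call. They do not tell look-alikes from the thing itself.
- search_frame(thing, camera): "position" ([column, row] in pixels, amid what is visible of it).
The state is a dict: "time_s": time; "qpos": joint angles; "joint_velocities": joint speeds; "effort": joint torques, N m; "tool_pos": TCP position; "tool_rot": TCP orientation; "force": force on the tool from outside, world axes, zero at the start; "wrist_torque": the same for the moment, N m; "grip_width": finger opening in m.
Only numpy, scipy, OpenCV 4.12 (cv2) and the standard library are available. Lean on these libraries where they do the work, as an engineer would, in place of code of your own. Each camera call takes 0.05 s, during which the arm holds its last target.

### The job

Prop up the heavy hinged vise plate: lay the pry bar over the blue fulcrum block with its chisel tip under the plate's yellow-striped lip, and let go of it there. Then take the bar again by its orange handle end and press it down until the plate's lip has risen far enough for the yellow spring-loaded packer to slip fully under the plate, and let go so that the plate rests on the packer and the bar stays lying over the block. Raise the plate only with the bar, and leave the packer and the other things on the bench alone.

Things in the scene. Friction and masses are not known exactly. Their poses are not given: they have to be found in the camera images.
- bar_mid (a point): Mid-point of the loose steel pry bar, a straight flat bar 320 mm long, 20 mm wide, 12 mm thick, 0.6 kg. It starts lying flat on the bench. x axis along the bar towards its chisel tip, y across its width, z through its thickness (up as it lies). The bar balances about 12 mm behind this point (towards the handle).
- bar_tip (a point): Top edge of the bar's chisel tip, middle of its width: 160 mm ahead of bar_mid and 6 mm above it. The tip (last 20 mm) is 8 mm thick, level with the bar's top face. Same axes as bar_mid.
- bar_grip (a point): Centre of the bar in its orange sleeve, 130 mm behind bar_mid (30 mm from the handle end). The sleeve, 24 mm wide and 12 mm thick, covers the last 110 mm of the bar. Same axes as bar_mid.
- lip (a point): Fixed point: middle of the lowered plate's front edge (yellow stripe), on its underside, 132 mm above the bench. x axis level, at right angles to the lip, from the lip towards the plate's hinge 270 mm behind; y along the lip, z up. The plate juts 35 mm out over the front wall of the stand under it: a tip pushed in 35 mm meets that wall.
- ridge (a point): Middle of the top of the fulcrum block's steel ridge, 110 mm above the bench, 22 mm lower than the lip's underside and 45 to 57 mm in front of the lip (its -x side). Same axes as lip; the ridge (20 mm round) runs along y. Two cheeks, 58 mm apart inside and 24 mm long in x, rise 10 mm above it and keep the bar from slipping off sideways.
- plate_angle (a joint): Hinge angle of the plate in rad: 0 lying on the stand, growing as the lip rises (0.048 = packer just clears, 0.10 = stop). Falls back when let go unless the packer is under it.
- packer_travel (a joint): Travel in m of the yellow spring-loaded packer. 0 while it leans against the side edge of the lowered plate; its top stands 10 mm above the lowered plate's underside, so once the plate there has risen that far the spring drives it under, in a fraction of a second, to 0.014 = fully in.
- bar: The pry bar itself; origin 6 mm under bar_mid. Laid over the ridge with the tip under the lip and let go, it sinks at the handle and stays, its tip up against the lip's underside, sloping about 9 degrees down to the handle; about 17 to 20 degrees when the packer slips in.
- fulcrum: The fulcrum block, blue, 50 x 80 mm, 110 mm high to its ridge, on a 90 x 110 x 12 mm steel foot; fixed. Origin under the ridge on the bench.
- plate: The hinged cast-iron plate, 270 x 180 x 20 mm, with a grey vise on it reaching 244 mm above the bench, about 7 kg together; origin at the middle of its front lip, on the underside; hinge 270 mm behind. Lifting the lip takes about 30 to 40 N, but about 12 N pressed down on the bar's handle.
- packer: The yellow packer, a block 30 x 30 x 28 mm on a ledge at the stand's side, its centre 45 mm behind the lip and 106 mm to the lip's -y side; origin at the middle of its underside. It slides along the lip's +y.
- oil_mid (a point): Bystander: yellow oil bottle, 52 mm diameter, 140 mm high; its centre.
- stop_mid (a point): Bystander: iron stop block 60 x 60 x 35 mm with a short steel stud, 60 mm high in all; 30 mm above its underside.
- carton_mid (a point): Bystander: brown carton, 60 x 90 x 70 mm; its centre.
There are look-alikes about, which are no part of the job. Of the things like the fulcrum, leave any that is purple or turquoise; of the rest the larger one is meant.

How it is judged:
By the outcome, as a careful person would: the job done as asked, in the order asked, and still so for the second after the job is handed in, with the robot touching nothing.
It also fails if it takes over 61 s, if anything falls off the work surface, if the arm or the gripper's body presses on something with over 40 N, if the wrist force passes 120 N, or if a joint passes its speed limit or range.

## Working session

There is one attempt and no reset: what is moved stays moved. The work goes in short steps, Python scripts to look and compute and a tool call to move; the robot and the scene stay as the last step left them, time stands still between calls to the robot, and variables do not carry over. Pictures are saved under pics/ and viewed, and the job is handed in when it is done.

Besides the shell and the picture viewer there is one more tool, called by a JSON object that holds its "fn" and its "kwargs", one argument or row to a line. arm_command: Moves the arm, as the interface text tells. Its arguments: {"type":"object","properties":{"targets":{"type":"array","items":{"type":"array","items":{"type":"array","items":{"type":"number"}}}},"newtons":{"type":"number"}},"required":["targets"]}

```bash
mkdir -p pics; ls
cat > h.py <<'E'
import sys; sys.path.insert(0,'.')
from cell import *
import numpy as np, cv2
from scipy.spatial.transform import Rotation as R
def snap(cam,fn):
    d=read_camera(cam); cv2.imwrite(fn,d['img'][:,:,::-1]); np.savez(''+cam+'.npz',**{k:np.array(v) for k,v in d.items()}); return d
def rot(a):
    a=np.array(a,float)
    return a if a.shape==(3,3) else R.from_euler('xyz',a,degrees=True).as_matrix()
def load(cam): return dict(np.load(''+cam+'.npz'))
def cloud(d):
    z=d['z_map']; K=d['K']; v,u=np.mgrid[:z.shape[0],:z.shape[1]]
    p=np.stack([(u-K[0,2])/K[0,0]*z,(v-K[1,2])/K[1,1]*z,z],-1)
    return p@rot(d['attitude']).T+np.array(d['origin'])
E
python3 - <<'E'
from h import *
for c in ['scene','top']:
    d=snap(c,f'pics/{c}0.png'); print(c,d['origin'],d['attitude'],d['K'])
    for t in ['bar','fulcrum','plate','packer','bar_tip','bar_grip','lip','ridge','oil_mid','stop_mid','carton_mid']:
        print(t,[(np.round(r['position']),round(r['conf'],2)) for r in search_frame(t,c)[:4]])
print(get_obs())
E
```

```text
pics
scene [ 1.20491354 -0.41682084  0.95539504] [-138.50925683   -0.24464261   54.16127873] [[486.43839611   0.         281.78739999]
 [  0.         486.43839611 207.19062157]
 [  0.           0.           1.        ]]
bar [(array([113., 302.]), 0.81), (array([272., 289.]), 0.39)]
fulcrum [(array([410., 241.]), 0.86), (array([221., 215.]), 0.81), (array([297., 217.]), 0.7), (array([269., 141.]), 0.62)]
plate [(array([362., 158.]), 0.96)]
packer [(array([357., 206.]), 0.61)]
bar_tip [(array([111., 300.]), 0.74), (array([300., 216.]), 0.33)]
bar_grip [(array([111., 296.]), 0.57), (array([297., 218.]), 0.27)]
lip [(array([365., 163.]), 0.73)]
ridge [(array([294., 219.]), 0.76), (array([269., 140.]), 0.76), (array([220., 218.]), 0.55), (array([412., 237.]), 0.55)]
oil_mid [(array([249., 182.]), 0.62)]
stop_mid [(array([311., 278.]), 0.87)]
carton_mid [(array([363., 168.]), 0.46)]
top [0.46564477 0.04450382 1.01890047] [-174.59785293   -0.97072606  -89.8296028 ] [[384.2238766    0.         271.94501322]
 [  0.         384.2238766  209.53281911]
 [  0.           0.           1.        ]]

[... 571 characters left out ...]
.]), 0.98)]
{'time_s': 1.2, 'qpos': array([-75.62400067,  18.39328761,  -4.01648311,  83.11107061,
         1.2951813 ,  78.54093394,  -3.25944597]), 'joint_velocities': array([-0.00474913,  0.01290008,  0.02123442,  0.02849641,  0.10046804,
       -0.05512475, -0.0305402 ]), 'effort': array([-4.66585175e-05, -4.91109681e+01, -4.03306698e-01, -3.12771070e+01,
       -6.36612740e-02,  3.38579260e-02,  3.83355905e-05]), 'tool_pos': array([0.15251518, 0.63184435, 0.22254022]), 'tool_rot': array([-1.79999858e+02,  2.95360856e-03,  1.66433828e+02]), 'force': array([0.18526536, 0.51129874, 0.56045504]), 'wrist_torque': array([0.00187011, 0.00948495, 0.05410567]), 'grip_width': 0.08744559185873015}
```

View pics/scene0.png

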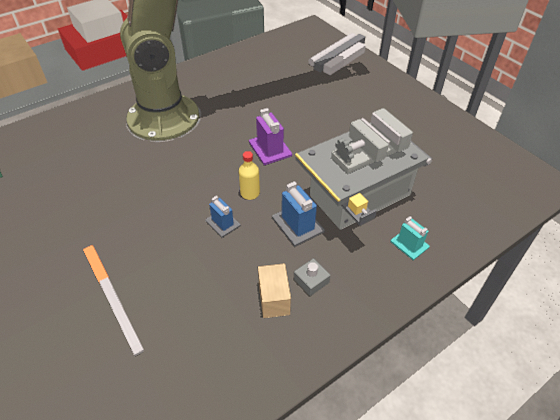

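View pics/top0.png

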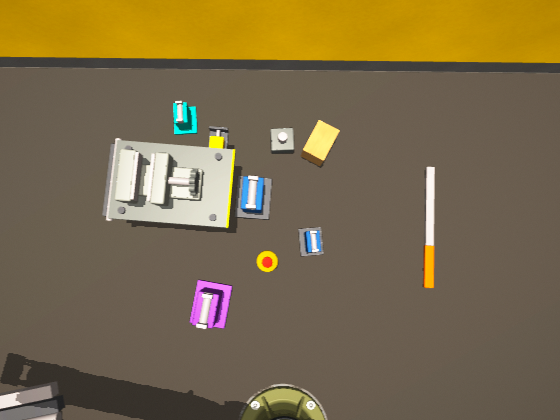

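Top view: fulcrum candidates are the large blue at (253,197), the small blue at (311,240), purple at (210,305) and turquoise at (183,117). I choose the large blue one next to the yellow lip at x≈232. The only bar is at (429,228), with its orange handle at the lower end. In the scene view the large blue is at (298,212) and the small blue at (221,215).

Run:
```python
from h import *
d=load('top');P=cloud(d);im=d['img'].astype(int)
cv2.imwrite('pics/crop0.png',cv2.resize(d['img'][110:250,95:335,::-1],None,fx=3.2,fy=3.2,interpolation=cv2.INTER_CUBIC))
X=P.reshape(-1,3)
print('bench z',np.median(P[300:400,350:420,2]))
# bar mask
m=np.zeros(im.shape[:2],bool); m[155:300,410:450]=1
r,g,b=im[...,0],im[...,1],im[...,2]
mb=m&(P[...,2]>0.006)&(P[...,2]<0.03); p=P[mb]; print('bar',len(p),p[:,2].mean())
uv=np.argwhere(m&((r>130)))
rc=cv2.minAreaRect(p[:,:2].astype(np.float32)); print(rc, cv2.boxPoints(rc))
K=d['K'];A=rot(d['attitude']);o=np.array(d['origin'])
def ray(u,v,z):
    q=A@np.array([(u-K[0,2])/K[0,0],(v-K[1,2])/K[1,1],1]); return o+q*(z-o[2])/q[2]
mc=m&(r>130)
cn=np.argwhere(mc)[:,::-1].astype(np.float32); rc=cv2.minAreaRect(cn); bx=cv2.boxPoints(rc)
print('color box',bx,[ray(*c,0.012) .round(4) for c in bx])
mo=mc&(b<80); cn=np.argwhere(mo)[:,::-1].astype(np.float32); bx=cv2.boxPoints(cv2.minAreaRect(cn)); print('orange',bx,[ray(*c,0.012).round(4) for c in bx])
# yellow stripe
my=(r>170)&(g>150)&(b<90); my[:140]=0;my[240:]=0;my[:,:222]=0;my[:,245:]=0
q=P[my];print('stripe',len(q),np.median(q,0)); rc=cv2.minAreaRect(q[:,:2].astype(np.float32)); print(cv2.boxPoints(rc))
# plate top z
m=np.zeros_like(my);m[120:250,95:245]=1
mp=m&(abs(P[...,2]-0.152)<0.006); q=P[mp];print('plate',len(q),q[:,2].mean());print(cv2.boxPoints(cv2.minAreaRect(q[:,:2].astype(np.float32))))
# fulcrum
m=np.zeros_like(my);m[160:225,238:275]=1
for lo,hi in [(0.085,0.1),(.1,.113),(.113,.13),(.006,.02)]:
    mm=m&(P[...,2]>lo)&(P[...,2]<hi); q=P[mm]
    if len(q)>4: print(lo,len(q),q.mean(0),cv2.minAreaRect(q[:,:2].astype(np.float32)),cv2.boxPoints(cv2.minAreaRect(q[:,:2].astype(np.float32))).round(4).tolist())
```

```text
bench z 0.0007211221105941634
bar 1107 0.012558652154581832
((0.5264288783073425, -0.3906070590019226), (0.09798786789178848, 0.3590102791786194), 89.40933227539062) [[ 0.34642822 -0.43774787]
 [ 0.7054194  -0.4414489 ]
 [ 0.70642954 -0.34346625]
 [ 0.34743834 -0.33976522]]
color box [[424.      286.99997]
 [424.      165.99997]
 [434.      165.99997]
 [434.      286.99997]] [array([ 0.3604, -0.3684,  0.012 ]), array([ 0.68  , -0.3794,  0.012 ]), array([ 0.6801, -0.4064,  0.012 ]), array([ 0.3604, -0.3946,  0.012 ])]
orange [[424. 287.]
 [424. 245.]
 [434. 245.]
 [434. 287.]] [array([ 0.3604, -0.3684,  0.012 ]), array([ 0.4692, -0.3721,  0.012 ]), array([ 0.4692, -0.3986,  0.012 ]), array([ 0.3604, -0.3946,  0.012 ])]
stripe 179 [0.60266585 0.12726685 0.15115504]
[[0.44119534 0.11847828]
 [0.4656448  0.0445038 ]
 [0.7254342  0.13036714]
 [0.7009847  0.20434164]]
plate 5797 0.1525603705951216
[[0.5027751  0.13113798]
 [0.69190145 0.11722679]
 [0.712175   0.392851  ]
 [0.52304864 0.40676218]]
0.085 141 [0.593043   0.07820589 0.09807876] ((0.5937101244926453, 0.07878068834543228), (0.04
[... 502 characters left out ...]
91623], [0.5546000003814697, 0.10570000112056732]]
0.113 99 [0.59272782 0.07862008 0.11988448] ((0.5933733582496643, 0.07830346375703812), (0.02362469956278801, 0.07803136110305786), 84.81431579589844) [[0.5533999800682068, 0.07010000199079514], [0.6312000155448914, 0.06300000101327896], [0.6333000063896179, 0.08649999648332596], [0.5555999875068665, 0.09359999746084213]]
0.006 587 [0.58426    0.06979092 0.0126137 ] ((0.6004156470298767, 0.07768480479717255), (0.08833382278680801, 0.12409360706806183), 85.72533416748047) [[0.5351999998092651, 0.03830000013113022], [0.6589999794960022, 0.028999999165534973], [0.6656000018119812, 0.11710000038146973], [0.5418000221252441, 0.12639999389648438]]
```

View pics/crop0.png

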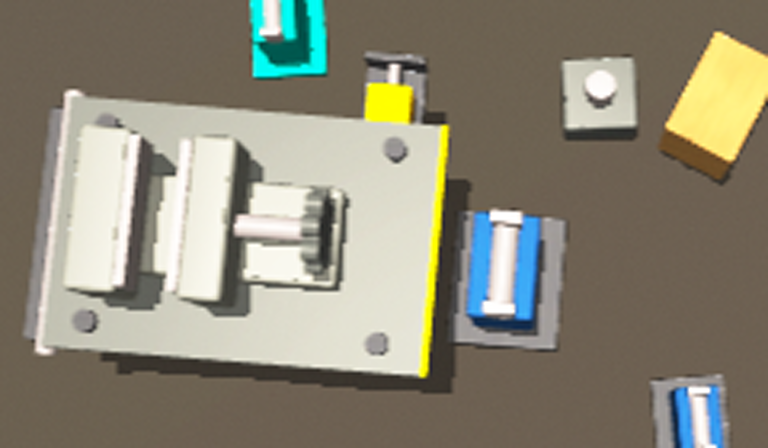

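The crop shows the large blue block with its pale ridge and cheeks in front of the yellow lip. The packer is at the plate's upper side and the turquoise and small blue blocks are separate, so the choice holds. Next I refine the lines and write a row helper.

```bash
cat >> h.py <<'E'
def ray(d,u,v,z):
    K=d['K'];A=rot(d['attitude']);o=np.array(d['origin'])
    q=A@np.array([(u-K[0,2])/K[0,0],(v-K[1,2])/K[1,1],1]); return o+q*(z-o[2])/q[2]
def proj(d,p):
    c=rot(d['attitude']).T@(np.array(p)-np.array(d['origin'])); q=d['K']@c; return q[:2]/q[2]
def rows(poses,start=None):
    """poses: list of (pos, Rmat). rows in start tool frame"""
    if start is None:
        o=get_obs(); start=(np.array(o['tool_pos']),rot(o['tool_rot']))
    for p,M in poses:
        t=start[1].T@(np.array(p)-start[0]); w=R.from_matrix(start[1].T@M).as_rotvec(degrees=True)
        print([round(float(x),4) for x in t],[round(float(x),2) for x in w])
def down(yaw,tip_up=0):
    # tool pointing down, tool x at yaw; tip_up: tilt so tool x points up by that many deg
    M=R.from_euler('xyz',[180,0,yaw],degrees=True).as_matrix()
    return M@R.from_rotvec([0,tip_up,0],degrees=True).as_matrix()
def st():
    o=get_obs(); print(round(o['time_s'],2),np.round(o['tool_pos'],4),np.round(o['tool_rot'],2),'F',np.round(o['force'],1),'w',round(o['grip_width'],4),'q',np.round(o['qpos'],1)); return o
E
python3 - <<'E'
from h import *
print(down(0,10)@[1,0,0])
d=load('top');im=d['img'].astype(int);r,g,b=im[...,0],im[...,1],im[...,2]
bri=(r+0.0)
rowsv=[];c=[]
for v in range(170,284):
    s=r[v,415:445].astype(float)-70; s[s<0]=0
    c.append((s*np.arange(415,445)).sum()/s.sum());rowsv.append(v)
pts=np.array([ray(d,u,v,.012)[:2] for u,v in zip(c,rowsv)])
for nm,sl in [('blade',slice(0,70)),('sleeve',slice(78,None)),('all',slice(None))]:
    k=np.polyfit(pts[sl,0],pts[sl,1],1); print(nm,np.degrees(np.arctan(k[0])),np.polyval(k,.508))
# lip stripe front edge, top of plate z=.152
e=[]
for v in range(155,224):
    ye=[u for u in range(222,246) if r[v,u]>150 and g[v,u]>140 and b[v,u]<110]
    if ye:e.append(ray(d,max(ye)+.5,v,.152)[:2])
e=np.array(e);k=np.polyfit(e[:,0],e[:,1],1);print('lip',len(e),np.degrees(np.arctan(k[0])),e[0],e[-1])
for v in (146,149,150,151,226,227,228,229,230,231): print(v,im[v,228:238].tolist())
P=cloud(d)
for n,(u0,u1,v0,v1) in dict(small=(295,328,222,260),oil=(252,282,245,276),stop=(268,298,124,158),carton=(300,342,118,168)).items():
    q=P[v0:v1,u0:u1].reshape(-1,3);q=q[q[:,2]>.03];print(n,q.min(0).round(3),q.max(0).round(3))
M=load('scene')
for p in [(0.593,.0787,.11),(.597,.124,.132),(.68,-.393,.012),(.36,-.3815,.012)]: print(p,proj(M,p))
E
```

```text
[9.84807753e-01 2.12657685e-17 1.73648178e-01]
blade -2.3889367353156734 -0.3881906424336237
sleeve -2.6295494047052443 -0.3879230048271186
all -2.560953883621604 -0.3879427032269434
lip 69 -4.358717755266894 [0.6729202  0.11632836] [0.51672916 0.12794194]
146 [[59, 53, 46], [59, 53, 47], [59, 53, 47], [57, 52, 45], [59, 53, 45], [59, 53, 46], [88, 80, 67], [109, 98, 82], [109, 98, 81], [109, 97, 81]]
149 [[211, 210, 195], [212, 210, 195], [193, 191, 176], [176, 174, 159], [199, 192, 133], [242, 234, 41], [231, 218, 0], [144, 131, 72], [107, 98, 80], [110, 99, 82]]
150 [[214, 213, 198], [214, 213, 198], [215, 213, 198], [216, 213, 197], [231, 228, 171], [254, 252, 46], [250, 242, 0], [155, 131, 55], [109, 98, 82], [109, 98, 81]]
151 [[216, 213, 198], [216, 214, 197], [215, 214, 196], [217, 215, 199], [242, 238, 148], [254, 253, 0], [248, 241, 0], [133, 117, 58], [110, 99, 82], [109, 98, 81]]
226 [[171, 162, 2], [56, 52, 44], [58, 54, 46], [57, 53, 45], [58, 53, 46], [59, 54, 46], [58, 53, 45], [58, 53, 46], [58, 52, 46], [91, 80, 68]]
227 [[115, 107, 32], [57, 53, 46], [60, 54, 47], 
[... 373 characters left out ...]
, [109, 95, 81]]
230 [[59, 54, 46], [58, 52, 45], [58, 53, 46], [58, 52, 45], [59, 54, 45], [58, 53, 45], [57, 51, 45], [59, 53, 46], [90, 80, 69], [109, 97, 82]]
231 [[58, 53, 45], [59, 54, 46], [58, 53, 46], [59, 53, 47], [58, 53, 46], [59, 52, 45], [57, 52, 44], [57, 52, 45], [90, 80, 69], [110, 97, 83]]
small [ 0.451 -0.091  0.03 ] [0.505 0.045 1.019]
oil [0.406 0.016 0.031] [0.466 0.067 1.019]
stop [ 0.466 -0.027  0.03 ] [0.775 0.045 1.019]
carton [ 0.466 -0.138  0.03 ] [0.785 0.045 1.019]
(0.593, 0.0787, 0.11) [298.56655934 195.08950648]
(0.597, 0.124, 0.132) [315.09643324 181.62374355]
(0.68, -0.393, 0.012) [139.27739452 351.12872459]
(0.36, -0.3815, 0.012) [ 86.78243367 246.64719601]
```

Run:
```python
from h import *
az=np.linspace(76.4,-37.4,26)[1:]; yaw=np.linspace(166.4,-2.5,26)[1:]; rr=np.linspace(.65,.6392,26)[1:]
z=np.minimum(.2225+np.arange(1,26)*.035,.33)
W=[((r*np.cos(np.radians(a)),r*np.sin(np.radians(a)),h),down(y)) for a,y,r,h in zip(az,yaw,rr,z)]
o=get_obs(); s0=(np.array(o['tool_pos']),rot(o['tool_rot']))
rows(W[:10],s0);print();rows(W[10:20],W[9]);print();rows(W[20:],W[19])
```

```text
[-0.0519, -0.0025, -0.035] [0.0, 0.0, 6.79]
[-0.103, -0.0091, -0.07] [0.0, 0.0, 13.55]
[-0.1535, -0.0197, -0.105] [0.0, 0.0, 20.3]
[-0.2029, -0.0343, -0.1074] [0.0, 0.0, 27.06]
[-0.2509, -0.0527, -0.1074] [0.0, 0.0, 33.81]
[-0.2973, -0.0749, -0.1074] [0.0, 0.0, 40.57]
[-0.3418, -0.1007, -0.1074] [0.0, 0.0, 47.33]
[-0.3841, -0.1299, -0.1074] [0.0, 0.0, 54.08]
[-0.4239, -0.1624, -0.1074] [0.0, 0.0, 60.84]
[-0.4609, -0.1979, -0.1074] [0.0, 0.0, 67.59]

[-0.0484, 0.0169, 0.0] [0.0, -0.0, 6.76]
[-0.0979, 0.03, 0.0] [0.0, -0.0, 13.51]
[-0.1483, 0.039, 0.0] [0.0, -0.0, 20.27]
[-0.1993, 0.044, 0.0] [0.0, -0.0, 27.02]
[-0.2504, 0.045, 0.0] [0.0, -0.0, 33.78]
[-0.3014, 0.0419, 0.0] [0.0, -0.0, 40.54]
[-0.3519, 0.0347, 0.0] [0.0, -0.0, 47.29]
[-0.4017, 0.0236, 0.0] [0.0, -0.0, 54.05]
[-0.4505, 0.0086, 0.0] [0.0, -0.0, 60.8]
[-0.4978, -0.0102, -0.0] [0.0, -0.0, 67.56]

[-0.0382, 0.0336, 0.0] [-0.0, -0.0, 6.76]
[-0.079, 0.0641, 0.0] [0.0, -0.0, 13.51]
[-0.122, 0.0912, 0.0] [0.0, -0.0, 20.27]
[-0.1671, 0.1148, 0.0] [0.0, -0.0, 27.02]
[-0.2138, 0.1347, 0.0] [-0.0, -0.0, 33.78]
```

{"fn": "arm_command", "kwargs": {
  "targets": [
    [[-0.04,-0.002,-0.03,0,0,6.8,0],[-0.09,-0.008,-0.06,0,0,13.5,0],[-0.14,-0.018,-0.09,0,0,20.3,0],[-0.19,-0.03,-0.107,0,0,27,0],[-0.24,-0.049,-0.107,0,0,33.8,0],[-0.288,-0.07,-0.107,0,0,40.6,0],[-0.335,-0.096,-0.107,0,0,47.3,0],[-0.379,-0.126,-0.107,0,0,54,0],[-0.42,-0.16,-0.107,0,0,60.8,0],[-0.46,-0.198,-0.107,0,0,67.6,0]]
  ],
  "newtons": 60
}}

```text
time_s: 2.2
tool_pos: [0.5307, 0.3632, 0.3295]
tool_rot: [180.0, -0.0, 98.6]
force: [1.0, 1.0, -0.1]
grip_width: 0.0437
```

{"fn": "arm_command", "kwargs": {
  "targets": [
    [[-0.048,0.017,0,0,0,6.8,0],[-0.097,0.03,0,0,0,13.5,0],[-0.146,0.039,0,0,0,20.3,0],[-0.196,0.044,0,0,0,27,0],[-0.246,0.045,0,0,0,33.8,0],[-0.296,0.042,0,0,0,40.5,0],[-0.346,0.035,0,0,0,47.3,0],[-0.396,0.024,0,0,0,54,0],[-0.446,0.009,0,0,0,60.8,0],[-0.494,-0.01,0,0,0,67.5,0]]
  ]
}}

```text
time_s: 3.2
tool_pos: [0.5966, -0.1198, 0.3296]
tool_rot: [180.0, -0.0, 31.1]
force: [0.8, -0.2, -0.5]
grip_width: 0.0435
```

{"fn": "arm_command", "kwargs": {
  "targets": [
    [[-0.038,0.033,0,0,0,6.8,0],[-0.079,0.064,0,0,0,13.5,0],[-0.122,0.091,0,0,0,20.3,0],[-0.167,0.115,0,0,0,27,0],[-0.214,0.135,0,0,0,33.8,0],[-0.214,0.135,0,0,0,33.8,0]]
  ]
}}

```text
time_s: 3.8
tool_pos: [0.4778, -0.3522, 0.3306]
tool_rot: [179.8, 0.0, -3.3]
force: [-0.0, 0.4, 0.6]
grip_width: 0.0435
```

Run:
```python
from h import *
st(); rows([((.508,-.388,.33),down(-2.5)),((.508,-.388,.10),down(-2.5))])
```

```text
3.8 [ 0.4778 -0.3522  0.3306] [ 1.798e+02  3.000e-02 -3.340e+00] F [-0.   0.4  0.6] w 0.0435 q [-10.2  13.1  53.2  83.  -10.3  89.  -50.9]
[0.0322, 0.034, 0.0007] [0.2, 0.03, -0.84]
[0.0323, 0.0332, 0.2307] [0.2, 0.03, -0.84]
```

{"fn": "arm_command", "kwargs": {
  "targets": [
    [[0.016,0.017,0.01,0.1,0,-0.4,0],[0.032,0.034,0.04,0.2,0,-0.8,0],[0.032,0.034,0.09,0.2,0,-0.8,0],[0.032,0.034,0.14,0.2,0,-0.8,0],[0.032,0.034,0.19,0.2,0,-0.8,0],[0.032,0.034,0.24,0.2,0,-0.8,0],[0.032,0.034,0.25,0.2,0,-0.8,0]]
  ]
}}

```text
time_s: 4.5
tool_pos: [0.5118, -0.3763, 0.0735]
tool_rot: [-179.5, 0.5, -1.6]
force: [-0.8, -0.2, -0.4]
grip_width: 0.0434
```

Run:
```python
from h import *
st(); rows([((.508,-.388,.003),down(-2.5))])
d=snap('scene','pics/s1.png');c=d['img'][180:380,30:280,::-1];cv2.imwrite('pics/s1c.png',cv2.resize(c,None,fx=3,fy=3))
```

```text
4.5 [ 0.5118 -0.3763  0.0735] [-179.48    0.51   -1.62] F [-0.8 -0.2 -0.4] w 0.0434 q [ -1.8  29.8  47.   95.7 -23.6  65.7 -40.1]
[-0.0028, 0.0124, 0.0704] [-0.52, 0.52, 0.88]
```

View pics/s1c.png

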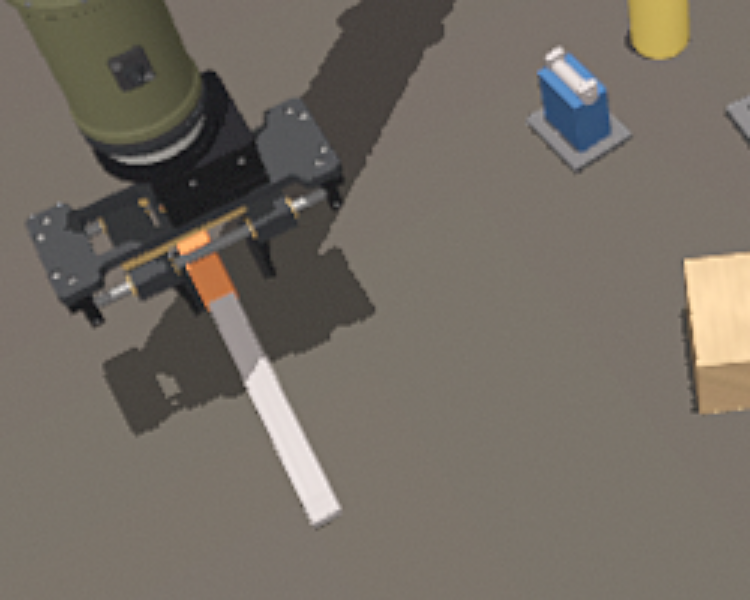

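The crop shows the open fingers above the bar, around crop pixel (225,270), straddling it, with an offset still to take out. I'll let the arm settle before the descent.

{"fn": "arm_command", "kwargs": {
  "targets": [
    [[0,0,0,0,0,0,0],[0,0,0,0,0,0,0]]
  ]
}}

```text
time_s: 4.75
tool_pos: [0.5166, -0.3814, 0.0828]
tool_rot: [-179.9, -0.3, -1.7]
force: [0.5, 0.5, 0.3]
grip_width: 0.0436
```

Run:
```python
from h import *
o=st(); print(np.round(o['joint_velocities'],2)); rows([((.508,-.388,.003),down(-2.5))])
```

```text
4.75 [ 0.5166 -0.3814  0.0828] [-179.94   -0.25   -1.66] F [0.5 0.5 0.3] w 0.0436 q [ -1.9  29.3  47.3  95.1 -23.5  65.8 -40.2]
[-0.15 -0.52  0.17  0.01 -0.06 -0.1   0.17]
[-0.0088, 0.007, 0.0797] [-0.06, -0.25, 0.85]
```

{"fn": "arm_command", "kwargs": {
  "targets": [
    [[-0.005,0.004,0.01,0,0,0.4,0],[-0.009,0.007,0.025,0,0,0.85,0],[-0.009,0.007,0.04,0,0,0.85,0],[-0.009,0.007,0.05,0,0,0.85,0],[-0.009,0.007,0.055,0,0,0.85,0],[-0.009,0.007,0.055,0,0,0.85,0],[-0.009,0.007,0.055,0,0,0.85,0]]
  ]
}}

```text
time_s: 5.45
tool_pos: [0.5059, -0.3865, 0.0246]
tool_rot: [-179.8, -0.0, -2.5]
force: [0.2, -1.1, -0.3]
grip_width: 0.0435
```

Run:
```python
from h import *
o=st(); rows([((.508,-.388,.003),down(-2.5))])
```

```text
5.45 [ 0.5059 -0.3865  0.0246] [-1.7981e+02 -1.0000e-02 -2.5100e+00] F [ 0.2 -1.1 -0.3] w 0.0435 q [  0.3  32.8  45.3  98.  -26.4  60.5 -38. ]
[0.0022, 0.0015, 0.0216] [-0.19, -0.01, -0.01]
```

{"fn": "arm_command", "kwargs": {
  "targets": [
    [[0.002,0.001,0.008,0,0,0,0],[0.002,0.001,0.015,0,0,0,0],[0.002,0.001,0.02,0,0,0,0],[0.002,0.001,0.02,0,0,0,0],[0.002,0.001,0.02,0,0,0,1],[0.002,0.001,0.02,0,0,0,1],[0.002,0.001,0.02,0,0,0,1],[0.002,0.001,0.02,0,0,0,1],[0.002,0.001,0.02,0,0,0,1]]
  ],
  "newtons": 60
}}

```text
time_s: 6.35
tool_pos: [0.5078, -0.3872, 0.0048]
tool_rot: [-179.8, -0.0, -2.5]
force: [-0.1, 0.6, 1.3]
grip_width: 0.019
```

Run:
```python
from h import *
o=st()
```

```text
6.35 [ 0.5078 -0.3872  0.0048] [-1.7978e+02 -2.0000e-02 -2.5100e+00] F [-0.1  0.6  1.3] w 0.019 q [  1.2  34.4  44.3  98.3 -27.7  58.9 -37.2]
```

{"fn": "arm_command", "kwargs": {
  "targets": [
    [[0,0,-0.01,0,0,0,1],[0,0,-0.03,0,0,0,1],[0,0,-0.06,0,0,0,1],[0,0,-0.09,0,0,0,1],[0,0,-0.12,0,0,0,1],[0,0,-0.15,0,0,0,1],[0,0,-0.18,0,0,0,1],[0,0,-0.2,0,0,0,1],[0,0,-0.2,0,0,0,1]]
  ]
}}

```text
time_s: 7.25
tool_pos: [0.5083, -0.3893, 0.2074]
tool_rot: [-179.9, -0.2, -2.5]
force: [0.1, -1.5, -5.2]
grip_width: 0.019
```

Run:
```python
from h import *
o=st(); s=(np.array(o['tool_pos']),rot(o['tool_rot']))
p0=s[0]; p1=np.array([.5768,-.1339,.205])
W=[(p0+(p1-p0)*t,down(-2.5+88.1*t)) for t in np.arange(1,15)/14]
rows(W[:7],s);print();rows(W[7:],W[6])
d=snap('scene','pics/s2.png')
```

```text
7.25 [ 0.5083 -0.3893  0.2074] [-179.93   -0.24   -2.54] F [ 0.1 -1.5 -5.2] w 0.019 q [ -3.7  23.2  51.1  87.6 -18.5  77.9 -43.5]
[0.0041, -0.0184, 0.0002] [-0.06, -0.24, -6.33]
[0.0082, -0.0369, 0.0004] [-0.04, -0.24, -12.63]
[0.0122, -0.0553, 0.0006] [-0.03, -0.25, -18.92]
[0.0163, -0.0738, 0.0008] [-0.02, -0.25, -25.21]
[0.0204, -0.0922, 0.001] [-0.0, -0.25, -31.5]
[0.0245, -0.1107, 0.0012] [0.01, -0.25, -37.8]
[0.0286, -0.1291, 0.0015] [0.03, -0.25, -44.09]

[0.0158, -0.0104, 0.0002] [0.0, 0.0, -6.29]
[0.0315, -0.0208, 0.0003] [0.0, 0.0, -12.59]
[0.0473, -0.0312, 0.0005] [0.0, 0.0, -18.88]
[0.0631, -0.0416, 0.0007] [0.0, 0.0, -25.17]
[0.0788, -0.052, 0.0008] [-0.0, 0.0, -31.46]
[0.0946, -0.0625, 0.001] [0.0, 0.0, -37.76]
[0.1104, -0.0729, 0.0012] [-0.0, 0.0, -44.05]
```

View pics/s2.png

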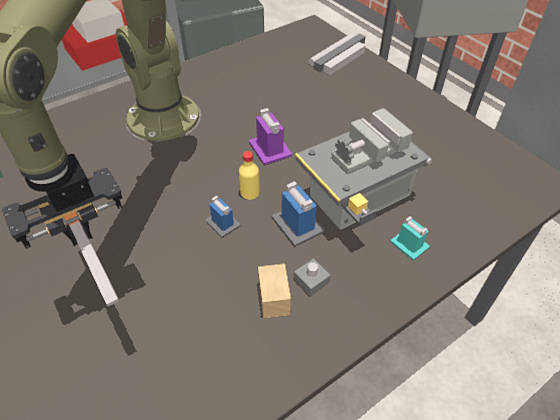

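The bar hangs in the fingers at about (95,260), lifted and level, with its tip at (110,300). The bench things are unmoved. Next I swing it round.

{"fn": "arm_command", "kwargs": {
  "targets": [
    [[0.004,-0.018,0,0,0,-6.3,1],[0.008,-0.037,0,0,0,-12.6,1],[0.012,-0.055,0,0,-0.1,-18.9,1],[0.016,-0.074,0,0,-0.2,-25.2,1],[0.02,-0.092,0,0,-0.2,-31.5,1],[0.024,-0.111,0,0,-0.2,-37.8,1],[0.029,-0.129,0,0,-0.2,-44.1,1]]
  ]
}}

```text
time_s: 8.0
tool_pos: [0.5408, -0.2589, 0.2023]
tool_rot: [-179.6, 0.2, 41.8]
force: [0.9, 0.7, -6.0]
grip_width: 0.0189
```

{"fn": "arm_command", "kwargs": {
  "targets": [
    [[0.016,-0.01,0,0,0,-6.3,1],[0.032,-0.021,0,0,0,-12.6,1],[0.047,-0.031,0,0,0,-18.9,1],[0.063,-0.042,0,0,0,-25.2,1],[0.079,-0.052,0,0,0,-31.5,1],[0.095,-0.062,0,0,0,-37.8,1],[0.11,-0.073,0,0,0,-44,1],[0.11,-0.073,0,0,0,-44,1],[0.11,-0.073,0,0,0,-44,1]]
  ]
}}

```text
time_s: 8.9
tool_pos: [0.5748, -0.1325, 0.2031]
tool_rot: [-179.6, -0.1, 85.6]
force: [0.0, -0.3, -6.7]
grip_width: 0.0191
```

Run:
```python
from h import *
o=st(); rows([((.5768,-.1339,.118),down(85.64))])
d=snap('scene','pics/s3.png')
d=snap('top','pics/t3.png')
```

```text
8.9 [ 0.5748 -0.1325  0.2031] [-1.796e+02 -9.000e-02  8.556e+01] F [ 0.  -0.3 -6.7] w 0.0191 q [-17.1  13.   32.2  94.3  -7.1  75.2  11.8]
[-0.0014, 0.0027, 0.085] [-0.4, -0.09, -0.08]
```

View pics/s3.png

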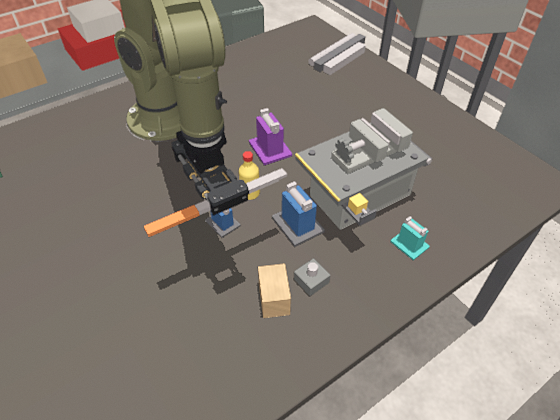

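View pics/t3.png

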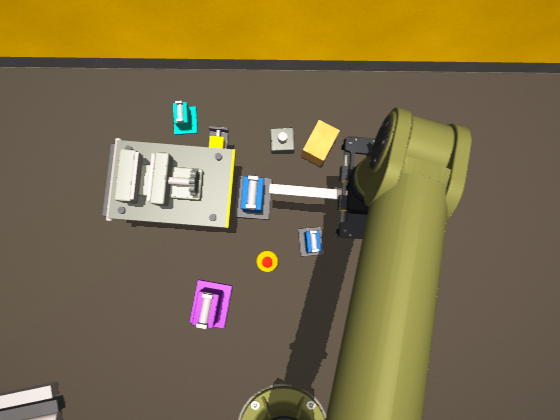

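The scene view shows the bar from (150,228) to (285,175), and the top view shows its tip at (270,189), just in front of the fulcrum and in line with it. I'll measure the held bar.

```bash
cat > mb.py <<'E'
from h import *
def bar(d,u0,u1,v0,v1,zlo,zhi,thr=150):
    P=cloud(d);m=np.zeros(P.shape[:2],bool);m[v0:v1,u0:u1]=1
    m&=(P[...,2]>zlo)&(P[...,2]<zhi)&(d['img'].min(-1)>thr)
    q=P[m]; c=q.mean(0); _,_,V=np.linalg.svd(q-c); a=V[0]*np.sign(V[0][1])
    t=(q-c)@a; print(len(q),'c',c.round(4),'axis',a.round(4),'yaw',np.degrees(np.arctan2(a[1],a[0])).round(2),'slope',np.degrees(np.arcsin(a[2])).round(2),'tip',(c+a*t.max()).round(4))
E
python3 - <<'E'
from mb import *
bar(load('top'),255,340,170,215,.17,.25)
bar(load('scene'),240,300,160,200,.18,.25)
d=load('top');P=cloud(d);q=P[225:258,298:326].reshape(-1,3);q=q[(q[:,2]>.03)&(q[:,2]<.2)];print('small blue',q.max(0),q.min(0))
E
```

```text
658 c [ 0.582  -0.0351  0.2115] axis [ 0.0778  0.997  -0.0018] yaw 85.54 slope -0.1 tip [0.5877 0.0378 0.2114]
290 c [ 0.5857 -0.0088  0.2101] axis [ 0.0704  0.9975 -0.0054] yaw 85.96 slope -0.31 tip [0.589  0.0373 0.2098]
small blue [ 0.50533037 -0.054049    0.08461217] [ 0.45086319 -0.09056562  0.03067379]
```

{"fn": "arm_command", "kwargs": {
  "targets": [
    [[0,0.001,0.02,-0.2,0,0,1],[0,0.002,0.04,-0.4,0,0,1],[0,0.002,0.06,-0.4,0,0,1],[0,0.002,0.075,-0.4,0,0,1],[0,0.002,0.084,-0.4,0,0,1],[0,0.002,0.084,-0.4,0,0,1],[0,0.002,0.084,-0.4,0,0,1]]
  ]
}}

```text
time_s: 9.7
tool_pos: [0.5782, -0.1332, 0.1217]
tool_rot: [179.7, -0.1, 85.6]
force: [0.3, -0.0, -5.5]
grip_width: 0.0189
```

Run:
```python
from mb import *
o=st(); rows([((.5848,-.0292,.118),down(85.64))])
d=snap('scene','pics/s4.png');cv2.imwrite('pics/s4c.png',cv2.resize(d['img'][140:280,140:380,::-1],None,fx=3.2,fy=3.2,interpolation=cv2.INTER_CUBIC))
bar(d,240,300,180,225,.1,.15)
```

```text
9.7 [ 0.5782 -0.1332  0.1217] [ 1.7973e+02 -1.1000e-01  8.5560e+01] F [ 0.3 -0.  -5.5] w 0.0189 q [-16.1  16.7  31.5  99.9  -9.6  65.8  13.7]
[0.1042, -0.0015, 0.0039] [0.27, -0.11, -0.08]
413 c [0.5855 0.0167 0.1232] axis [-0.0834  0.9838 -0.1589] yaw 94.85 slope -9.14 tip [0.5789 0.0941 0.1107]
```

View pics/s4c.png

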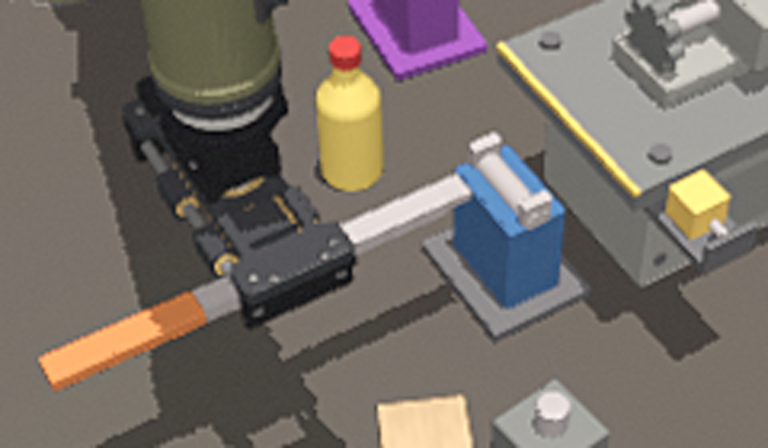

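The crop shows the bar level, pointing at the middle of the ridge between the cheeks (crop pixel (510,180)). I slide it forward, 4 mm lower.

{"fn": "arm_command", "kwargs": {
  "targets": [
    [[0,-0.001,0.004,0.2,0,0,1],[0.01,-0.001,0.004,0.3,-0.1,0,1],[0.025,-0.001,0.004,0.3,-0.1,0,1],[0.04,-0.001,0.004,0.3,-0.1,0,1],[0.05,-0.001,0.004,0.3,-0.1,0,1],[0.055,-0.001,0.004,0.3,-0.1,0,1],[0.055,-0.001,0.004,0.3,-0.1,0,1]]
  ]
}}

```text
time_s: 10.45
tool_pos: [0.5812, -0.0763, 0.1173]
tool_rot: [-179.9, -0.0, 85.7]
force: [-0.3, -0.1, -6.7]
grip_width: 0.0191
```

Run:
```python
from mb import *
o=st(); rows([((.5848,-.0292,.118),down(85.64))])
d=snap('scene','pics/s5.png');cv2.imwrite('pics/s5c.png',cv2.resize(d['img'][140:280,140:380,::-1],None,fx=3.2,fy=3.2,interpolation=cv2.INTER_CUBIC))
```

```text
10.45 [ 0.5812 -0.0763  0.1173] [-1.7992e+02 -4.0000e-02  8.5720e+01] F [-0.3 -0.1 -6.7] w 0.0191 q [-20.5  16.2  29.8 100.8  -8.8  65.4   7.7]
[0.0472, 0.0001, -0.0007] [-0.08, -0.04, 0.08]
```

View pics/s5c.png

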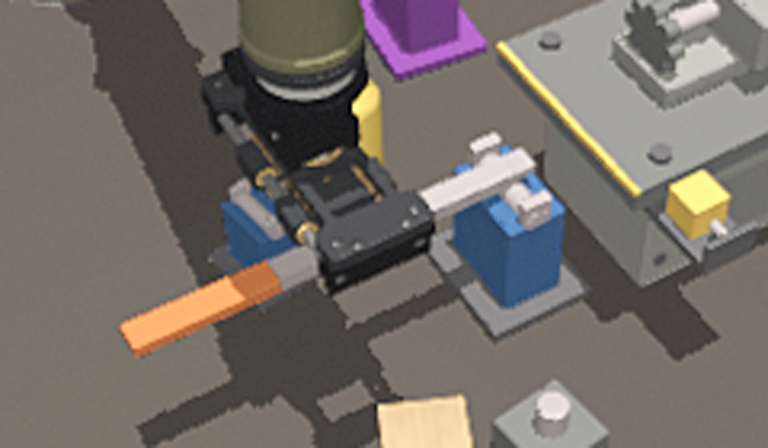

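The bar lies between the cheeks with its tip near (530,160) in the crop. I insert it the rest of the way.

{"fn": "arm_command", "kwargs": {
  "targets": [
    [[0.01,0,-0.001,0,0,0,1],[0.02,0,-0.001,0,0,0,1],[0.03,0,-0.001,0,0,0,1],[0.04,0,-0.001,0,0,0,1],[0.047,0,-0.001,0,0,0,1],[0.047,0,-0.001,0,0,0,1],[0.047,0,-0.001,0,0,0,1]]
  ]
}}

```text
time_s: 11.2
tool_pos: [0.5846, -0.0312, 0.1183]
tool_rot: [-179.9, 0.0, 85.6]
force: [0.2, -0.2, -5.6]
grip_width: 0.0191
```

Run:
```python
from mb import *
o=st()
d=snap('scene','pics/s6.png');cv2.imwrite('pics/s6c.png',cv2.resize(d['img'][140:280,140:380,::-1],None,fx=3.2,fy=3.2,interpolation=cv2.INTER_CUBIC))
# tilt about ridge contact: pivot ridge point below bar
p=np.array(o['tool_pos']); M=rot(o['tool_rot']); u=np.array([.0760,.9971,0])
piv=p+u*0.108; piv[2]=.110
W=[]
for a in (2,4,6,7,8):
    T=R.from_rotvec(np.cross(u,[0,0,1])*np.radians(a)).as_matrix()
    # lower the bar so underside sits on the ridge
    q=piv+T@(p-np.array([0,0,p[2]-.0058-.110])*1.0*min(1,a/6)-piv)
    W.append((q,T@M))
rows(W,(p,M)); print(W[-1][0])
```

```text
11.2 [ 0.5846 -0.0312  0.1183] [-1.7992e+02  1.0000e-02  8.5600e+01] F [ 0.2 -0.2 -5.6] w 0.0191 q [-24.   15.9  28.6 100.9  -8.3  65.4   2.7]
[-0.0002, 0.0, 0.0046] [0.0, 2.0, -0.0]
[-0.0002, 0.0, 0.0092] [0.0, 4.0, -0.01]
[-0.0, 0.0, 0.0138] [0.0, 6.0, -0.01]
[0.0001, 0.0, 0.0157] [0.0, 7.0, -0.01]
[0.0002, 0.0, 0.0176] [0.01, 8.0, -0.01]
[ 0.58465452 -0.03092158  0.10071309]
```

View pics/s6c.png

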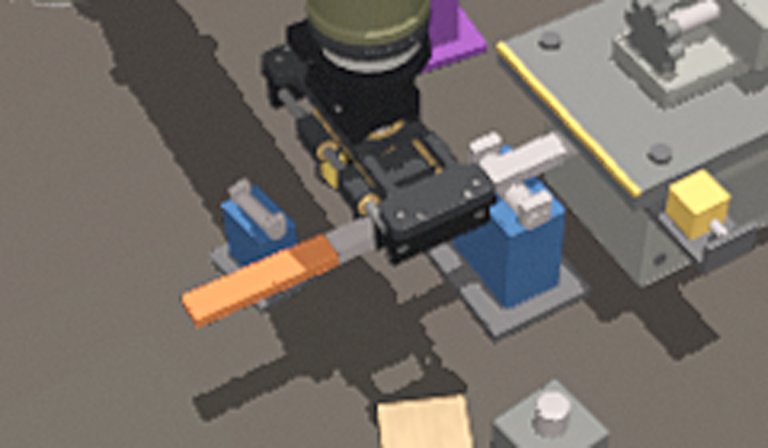

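Run:
```python
from mb import *
d=load('scene')
for p in [(.5964,.1234,.132),(.5964,.1234,.152),(.5979,.140,.125),(.5955,.123,.125)]:
    print(p,(proj(d,p)-[140,140])*3.2)
d=snap('top','pics/t6.png');bar(d,230,275,180,212,.115,.135,170)
cv2.imwrite('pics/t6c.png',cv2.resize(d['img'][130:250,200:340,::-1],None,fx=5,fy=5,interpolation=cv2.INTER_CUBIC))
```

```text
(0.5964, 0.1234, 0.132) [559.17001873 133.06236644]
(0.5964, 0.1234, 0.152) [560.67447636 113.8668148 ]
(0.5979, 0.14, 0.125) [577.30592734 131.56963154]
(0.5955, 0.123, 0.125) [557.47991323 139.18305716]
403 c [0.5894 0.0743 0.1257] axis [ 0.0597  0.9982 -0.005 ] yaw 86.58 slope -0.29 tip [0.5923 0.124  0.1254]
```

View pics/t6c.png

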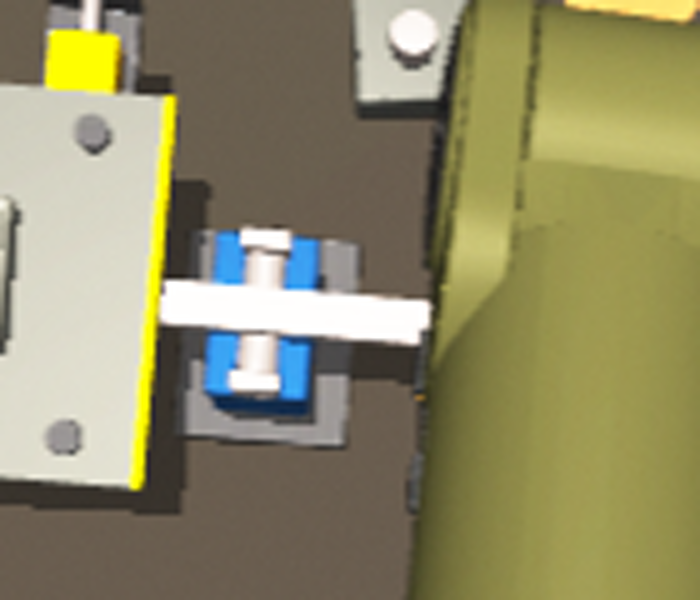

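The top crop shows the bar running over the ridge between the cheeks and vanishing under the stripe at (160,300). I tilt it onto the ridge, then release.

{"fn": "arm_command", "kwargs": {
  "targets": [
    [[0,0,0.0046,0,2,0,1],[0,0,0.009,0,4,0,1],[0,0,0.0135,0,6,0,1],[0,0,0.0155,0,7,0,1],[0,0,0.0165,0,7.5,0,1],[0,0,0.0165,0,7.5,0,1],[0,0,0.0165,0,7.5,0,1]]
  ]
}}

```text
time_s: 12.0
tool_pos: [0.5848, -0.0308, 0.102]
tool_rot: [-179.9, -7.5, 85.6]
force: [0.8, 0.5, -5.9]
grip_width: 0.0191
```

Run:
```python
from mb import *
o=st();print(o['wrist_torque'])
d=snap('top','pics/t7.png');bar(d,230,275,180,212,.115,.145,170)
```

```text
12.0 [ 0.5848 -0.0308  0.102 ] [-179.93   -7.51   85.6 ] F [ 0.8  0.5 -5.9] w 0.0191 q [-18.5  17.1  27.8 101.8 -17.   64.6  11.4]
[-0.43340638  0.05746489  0.00069586]
400 c [0.5894 0.0745 0.1234] axis [0.0625 0.9904 0.1235] yaw 86.39 slope 7.09 tip [0.5925 0.1234 0.1295]
```

{"fn": "arm_command", "kwargs": {
  "targets": [
    [[0,0,0.001,0,0.3,0,1],[0,0,0.002,0,0.5,0,1],[0,0,0.002,0,0.5,0,1]]
  ]
}}

```text
time_s: 12.35
tool_pos: [0.5845, -0.0308, 0.0996]
tool_rot: [-179.9, -8.0, 85.6]
force: [-0.0, -0.2, -5.8]
grip_width: 0.0188
```

{"fn": "arm_command", "kwargs": {
  "targets": [
    [[0,0,0,0,0,0,0.6],[0,0,0,0,0,0,0.4],[0,0,0,0,0,0,0.1],[0,0,0,0,0,0,0.1],[0,0,0,0,0,0,0.1],[0,0,0,0,0,0,0.1]]
  ]
}}

```text
time_s: 12.95
tool_pos: [0.585, -0.0308, 0.1003]
tool_rot: [-180.0, -8.0, 85.6]
force: [-0.9, -0.5, 0.4]
grip_width: 0.0389
```

Run:
```python
from mb import *
o=st()
d=snap('top','pics/t8.png');bar(d,230,275,180,212,.112,.145,170)
d=snap('scene','pics/s8.png');cv2.imwrite('pics/s8c.png',cv2.resize(d['img'][140:280,140:380,::-1],None,fx=3.2,fy=3.2,interpolation=cv2.INTER_CUBIC))
```

```text
12.95 [ 0.585  -0.0308  0.1003] [-179.97   -8.03   85.58] F [-0.9 -0.5  0.4] w 0.0389 q [-18.1  17.2  27.7 101.9 -17.7  64.5  12.1]
403 c [0.5896 0.0751 0.1219] axis [0.0635 0.9839 0.1671] yaw 86.31 slope 9.62 tip [0.5927 0.1233 0.1301]
```

View pics/s8c.png

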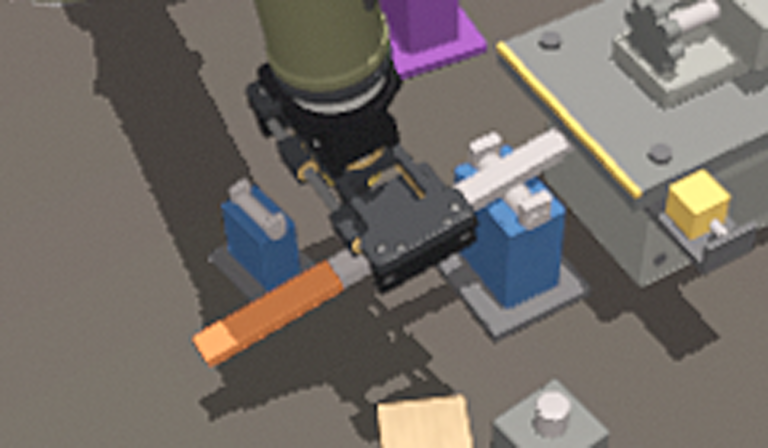

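The bar was let go and lies over the ridge at about 9.6°, its tip against the lip. I retreat and check it on its own.

{"fn": "arm_command", "kwargs": {
  "targets": [
    [[0,0,-0.01,0,0,0,0.1],[0,0,-0.03,0,0,0,0],[0,0,-0.06,0,0,0,0],[0,0,-0.09,0,0,0,0],[0,0,-0.09,0,0,0,0]]
  ]
}}

```text
time_s: 13.55
tool_pos: [0.5866, -0.0449, 0.1945]
tool_rot: [179.6, -8.0, 85.6]
force: [1.4, -0.8, -0.5]
grip_width: 0.0436
```

Run:
```python
from mb import *
o=st()
d=snap('top','pics/t9.png');bar(d,230,275,180,212,.112,.145,170)
d=snap('scene','pics/s9.png');cv2.imwrite('pics/s9c.png',cv2.resize(d['img'][140:280,140:380,::-1],None,fx=3.2,fy=3.2,interpolation=cv2.INTER_CUBIC))
P=cloud(d);im=d['img'].astype(int);m=(im[...,0]>150)&(im[...,2]<90)&(im[...,1]>60)&(im[...,1]<150);m[:220]=0;m[:,:190]=0;m[:,255:]=0
q=P[m];print(len(q),q.mean(0),q.min(0),q.max(0))
a=9.4;ar=np.radians(a);u=np.array([.076,.9971,0]);ax=u*np.cos(ar)+np.array([0,0,np.sin(ar)]);n=-u*np.sin(ar)+np.array([0,0,np.cos(ar)])
tip=np.array([.5964,.1228,0])+u*.0185+[0,0,.132]; g=tip-.29*ax-.006*n; print('grip',g, 'end',tip-.32*ax)
M=down(85.6,a); W=[(g+n*.08,M),(g+n*.03,M),(g-n*.009,M)]; rows(W); [print(w[0].round(4)) for w in W]
for p in (tip-.16*ax,g,tip-.32*ax): print(((proj(d,p)-140)*3.2).round())
```

```text
13.55 [ 0.5866 -0.0449  0.1945] [179.57  -8.05  85.55] F [ 1.4 -0.8 -0.5] w 0.0436 q [-18.3  12.5  29.1  95.8 -14.7  74.1   9.9]
405 c [0.5897 0.0752 0.1219] axis [0.0624 0.9831 0.1722] yaw 86.37 slope 9.91 tip [0.5927 0.1231 0.1303]
502 [ 0.58113248 -0.12253463  0.08608871] [ 0.50402003 -0.17866485 -0.00074875] [ 0.59624142 -0.06942113  0.09819258]
grip [ 0.57613643 -0.14305276  0.07871604] end [ 0.57381257 -0.1735412   0.07973569]
[-0.1163, -0.0005, 0.0165] [0.05, 1.36, -0.03]
[-0.1151, -0.0006, 0.0665] [0.05, 1.36, -0.03]
[-0.1142, -0.0006, 0.1055] [0.05, 1.36, -0.03]
[ 0.5751 -0.1561  0.1576]
[ 0.5758 -0.1479  0.1083]
[ 0.5762 -0.1416  0.0698]
[397. 230.]
[242. 326.]
[202. 343.]
```

View pics/s9c.png

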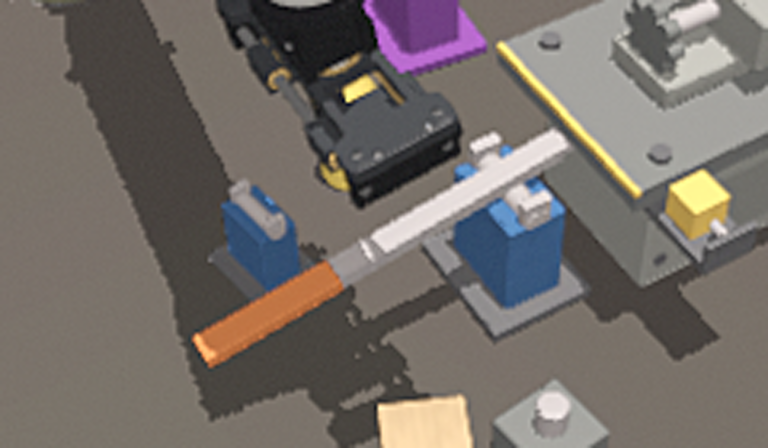

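The crop shows the bar lying free from (205,345) over the ridge to under the lip. My predicted handle end (202,343) agrees. Next I take the orange end.

{"fn": "arm_command", "kwargs": {
  "targets": [
    [[-0.03,0,0,0,0.5,0,0],[-0.07,0.001,0,0,1.3,0,0],[-0.105,0.001,0.01,0,1.3,0,0],[-0.116,0.001,0.03,0,1.3,0,0],[-0.116,0.001,0.055,0,1.3,0,0],[-0.115,0.001,0.066,0,1.3,0,0],[-0.115,0.001,0.066,0,1.3,0,0]]
  ]
}}

```text
time_s: 14.35
tool_pos: [0.575, -0.146, 0.105]
tool_rot: [-179.6, -9.4, 85.6]
force: [0.2, 0.8, 0.5]
grip_width: 0.0436
```

Run:
```python
from mb import *
o=st()
d=snap('scene','pics/s10.png');cv2.imwrite('pics/s10c.png',cv2.resize(d['img'][140:300,100:340,::-1],None,fx=3.2,fy=3.2,interpolation=cv2.INTER_CUBIC))
a=9.4;ar=np.radians(a);n=np.array([-.076*np.sin(ar),-.9971*np.sin(ar),np.cos(ar)]);g=np.array([.5775,-.1431,.0787])
rows([(g-n*.010,down(85.8,a))])
```

```text
14.35 [ 0.575 -0.146  0.105] [-179.62   -9.39   85.61] F [0.2 0.8 0.5] w 0.0436 q [ -8.6  20.2  31.4  98.6 -20.7  68.5  25.6]
[-0.0011, 0.0012, 0.0382] [-0.18, 0.04, -0.17]
```

View pics/s10c.png

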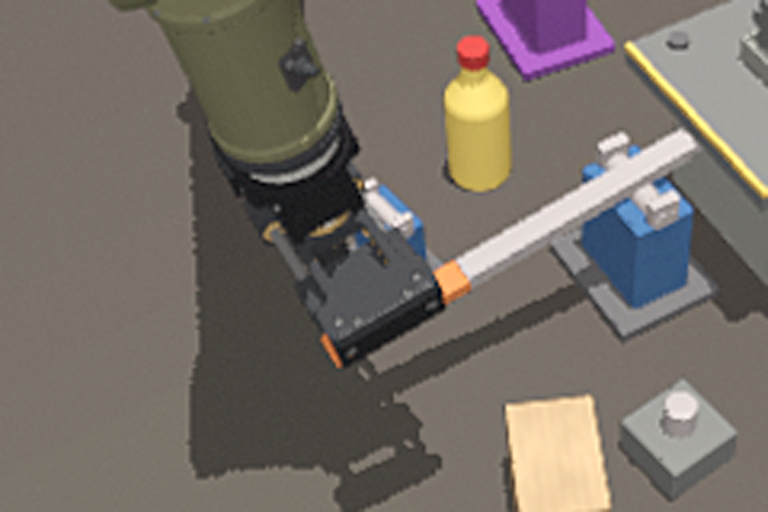

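The gripper stands over the orange sleeve, around (400,320) in the crop. The small blue block is behind it and clear. I descend and grip.

{"fn": "arm_command", "kwargs": {
  "targets": [
    [[0,0.001,0.012,0,0,0,0],[-0.001,0.001,0.025,0,0,0,0],[-0.001,0.001,0.036,0,0,0,0],[-0.001,0.001,0.038,0,0,0,0],[-0.001,0.001,0.038,0,0,0,0.3],[-0.001,0.001,0.038,0,0,0,1],[-0.001,0.001,0.038,0,0,0,1],[-0.001,0.001,0.038,0,0,0,1],[-0.001,0.001,0.038,0,0,0,1]]
  ],
  "newtons": 40
}}

```text
time_s: 15.3
tool_pos: [0.5777, -0.1429, 0.0701]
tool_rot: [-179.9, -9.3, 85.6]
force: [-1.7, -0.9, 1.6]
grip_width: 0.0235
```

Run:
```python
from mb import *
o=st(); print(o['wrist_torque'].round(2))
d=snap('top','pics/t11.png');bar(d,230,275,180,212,.112,.145,170)
# arc about the ridge axis centre (z=.100, round R=10): 
p=np.array(o['tool_pos']); M=rot(o['tool_rot']); u=np.array([.076,.9971,0]); e=np.cross(u,[0,0,1])
rid=np.array([.593,.0785,.100])
for a in (2,4,6,8,9,10,11,12):
    T=R.from_rotvec(e*np.radians(a)).as_matrix(); print(a,end=' '); rows([(rid+T@(p-rid),T@M)],(p,M)); print((rid+T@(p-rid)).round(4))
```

```text
15.3 [ 0.5777 -0.1429  0.0701] [-179.9    -9.32   85.57] F [-1.7 -0.9  1.6] w 0.0235 q [ -8.2  22.3  30.7 100.4 -22.3  64.8  26.8]
[-0.34  0.41  0.18]
411 c [0.5895 0.0748 0.1216] axis [0.0538 0.9842 0.1685] yaw 86.87 slope 9.7 tip [0.5922 0.1232 0.1299]
2 [-0.0001, 0.0, 0.0078] [0.0, 2.0, -0.0]
[ 0.5778 -0.1417  0.0624]
4 [0.0001, 0.0, 0.0156] [0.01, 4.0, -0.01]
[ 0.5779 -0.1403  0.0547]
6 [0.0006, 0.0, 0.0234] [0.01, 6.0, -0.01]
[ 0.578  -0.1386  0.0471]
8 [0.0013, 0.0, 0.0312] [0.01, 8.0, -0.01]
[ 0.5782 -0.1366  0.0395]
9 [0.0018, 0.0001, 0.0351] [0.01, 9.0, -0.01]
[ 0.5783 -0.1355  0.0357]
10 [0.0023, 0.0001, 0.039] [0.01, 10.0, -0.02]
[ 0.5784 -0.1344  0.032 ]
11 [0.0029, 0.0001, 0.0428] [0.01, 11.0, -0.02]
[ 0.5785 -0.1332  0.0283]
12 [0.0036, 0.0001, 0.0467] [0.02, 12.0, -0.02]
[ 0.5786 -0.1319  0.0246]
```

{"fn": "arm_command", "kwargs": {
  "targets": [
    [[0,0,0.004,0,1,0,1],[0,0,0.008,0,2,0,1],[0,0,0.012,0,3,0,1],[0,0,0.0155,0,4,0,1],[0,0,0.0195,0,5,0,1],[0.0005,0,0.0235,0,6,0,1],[0.001,0,0.027,0,7,0,1],[0.001,0,0.031,0,8,0,1],[0.001,0,0.031,0,8,0,1],[0.001,0,0.031,0,8,0,1]]
  ]
}}

```text
time_s: 16.35
tool_pos: [0.5799, -0.1358, 0.041]
tool_rot: [179.9, -17.5, 85.7]
force: [-2.2, 1.3, 6.3]
grip_width: 0.0237
```

```bash
cat > ck.py <<'E'
from mb import *
def ck(n):
    o=st(); print(o['wrist_torque'].round(2))
    t=snap('top',f'pics/t{n}.png');bar(t,230,275,180,212,.112,.16,170)
    P=cloud(t)
    # plate top slope
    m=np.zeros(P.shape[:2],bool);m[208:222,130:228]=1;m&=abs(P[...,2]-.155)<.03;q=P[m]
    A=np.c_[q[:,0],q[:,1],np.ones(len(q))];k=np.linalg.lstsq(A,q[:,2],rcond=None)[0];print('plate',len(q),'slope',np.degrees(np.arctan(-k[1])).round(2),'rad',(-k[1]).round(4),'z lip',(k@[.597,.123,1]).round(4))
    d=snap('scene',f'pics/s{n}.png');cv2.imwrite(f'pics/s{n}c.png',cv2.resize(d['img'][110:300,200:450,::-1],None,fx=3.0,fy=3.0,interpolation=cv2.INTER_CUBIC))
E
python3 -c "
from ck import *
ck(12)"
```

```text
16.35 [ 0.5799 -0.1358  0.041 ] [179.91 -17.46  85.67] F [-2.2  1.3  6.3] w 0.0237 q [ -1.6  26.4  27.9  99.9 -31.3  66.3  35.4]
[0.16 0.19 0.4 ]
340 c [0.5896 0.0829 0.1239] axis [0.1019 0.9463 0.3068] yaw 83.85 slope 17.86 tip [0.594  0.1232 0.137 ]
plate 1347 slope 1.93 rad 0.0338 z lip 0.1609
```

View pics/s12c.png

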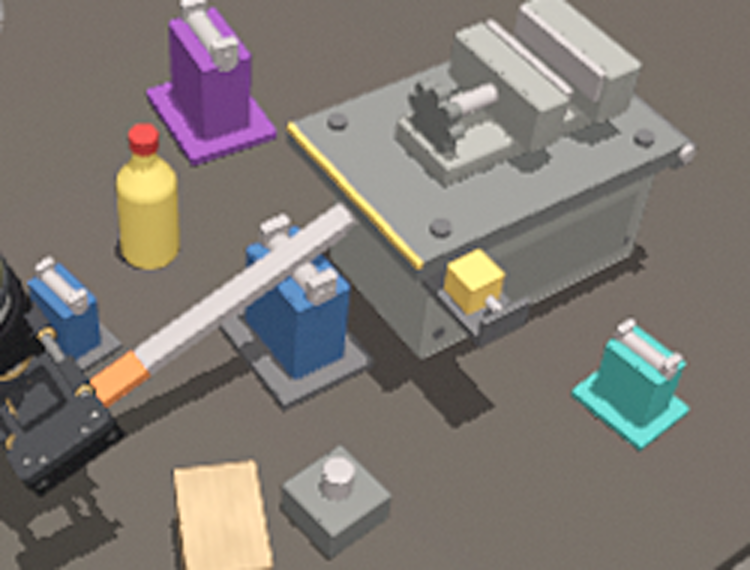

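The lip has risen (0.034 rad) and the packer, at crop pixel (475,280), is still outside. I press further.

Run:
```python
from mb import *
o=get_obs();p=np.array(o['tool_pos']); M=rot(o['tool_rot']); u=np.array([.076,.9971,0]); e=np.cross(u,[0,0,1])
rid=np.array([.593,.0785,.100])
for a in (1,2,3,4,5):
    T=R.from_rotvec(e*np.radians(a)).as_matrix(); print(a,end=' '); rows([(rid+T@(p-rid),T@M)],(p,M)); print((rid+T@(p-rid)).round(4))
```

```text
1 [-0.0001, -0.0, 0.0039] [-0.0, 1.0, 0.0]
[ 0.58   -0.1347  0.0373]
2 [-0.0001, -0.0, 0.0078] [-0.0, 2.0, 0.0]
[ 0.5801 -0.1336  0.0336]
3 [-0.0001, -0.0, 0.0117] [-0.0, 3.0, 0.0]
[ 0.5802 -0.1324  0.0299]
4 [-0.0, -0.0, 0.0155] [-0.0, 4.0, 0.01]
[ 0.5802 -0.1311  0.0262]
5 [0.0001, -0.0, 0.0194] [-0.0, 5.0, 0.01]
[ 0.5803 -0.1298  0.0225]
```

{"fn": "arm_command", "kwargs": {
  "targets": [
    [[0,0,0.004,0,1,0,1],[0,0,0.008,0,2,0,1],[0,0,0.012,0,3,0,1],[0,0,0.0155,0,4,0,1],[0,0,0.0175,0,4.5,0,1],[0,0,0.0175,0,4.5,0,1],[0,0,0.0175,0,4.5,0,1]]
  ]
}}

```text
time_s: 17.15
tool_pos: [0.5805, -0.1298, 0.0247]
tool_rot: [179.9, -22.0, 85.7]
force: [-1.6, 2.3, 8.6]
grip_width: 0.0237
```

```bash
python3 -c "
from ck import *
ck(13)"
```

```text
17.15 [ 0.5805 -0.1298  0.0247] [179.89 -22.03  85.71] F [-1.6  2.3  8.6] w 0.0237 q [  1.9  29.   26.2  99.6 -35.8  67.6  39.8]
[0.45 0.22 0.46]
328 c [0.5894 0.0863 0.1262] axis [0.1589 0.9105 0.3818] yaw 80.1 slope 22.44 tip [0.5962 0.125  0.1425]
plate 1350 slope 2.8 rad 0.0489 z lip 0.1653
```

View pics/s13c.png

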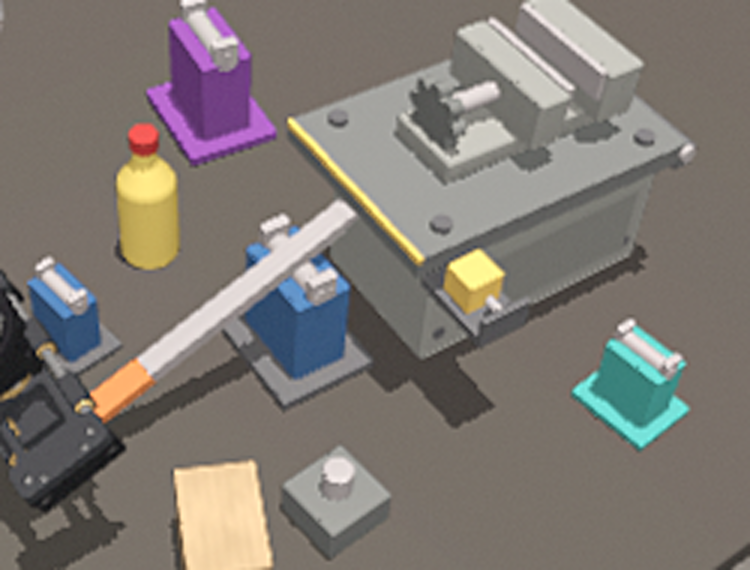

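Still outside; the angle is marginal at about 0.049. I press a little more.

{"fn": "arm_command", "kwargs": {
  "targets": [
    [[0,0,0.003,0,0.7,0,1],[0,0,0.006,0,1.5,0,1],[0,0,0.008,0,2,0,1],[0,0,0.008,0,2,0,1],[0,0,0.008,0,2,0,1],[0,0,0.008,0,2,0,1]]
  ]
}}

```text
time_s: 17.85
tool_pos: [0.5809, -0.1268, 0.0176]
tool_rot: [179.9, -24.0, 85.7]
force: [-2.0, 2.2, 9.3]
grip_width: 0.0238
```

```bash
python3 -c "
from ck import *
ck(14)"
```

```text
17.85 [ 0.5809 -0.1268  0.0176] [179.87 -24.04  85.74] F [-2.   2.2  9.3] w 0.0238 q [  3.3  30.1  25.5  99.4 -37.7  68.2  41.6]
[0.54 0.19 0.42]
315 c [0.5896 0.0877 0.1276] axis [0.1855 0.8868 0.4233] yaw 78.19 slope 25.04 tip [0.5974 0.1252 0.1455]
plate 1343 slope 3.25 rad 0.0568 z lip 0.1676
```

View pics/s14c.png

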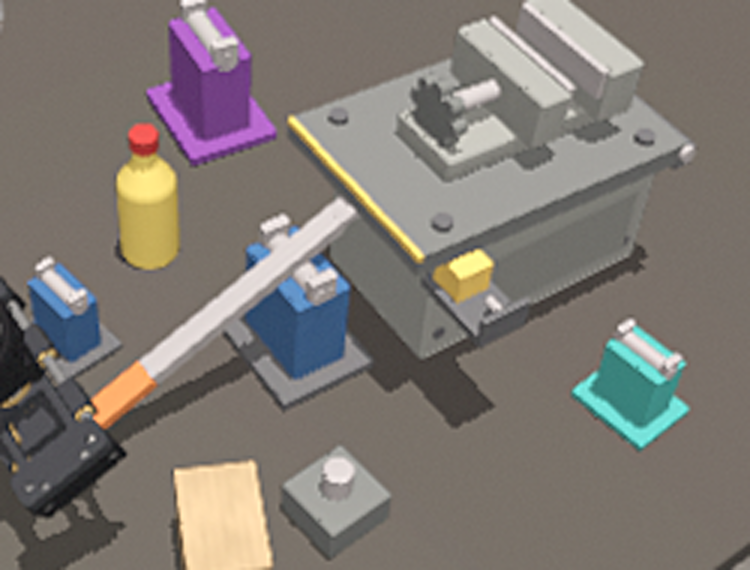

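The packer has moved under the plate (its visible top is now cut at about (465,265)). I'll check how far it went, and the bar's heading.

Run:
```python
from mb import *
for n in (0,13,14):
    im=cv2.imread(f'pics/t'+('op0' if n==0 else str(n))+'.png'.replace('t',''))[:,:,::-1].astype(int) if n else cv2.imread('pics/top0.png')[:,:,::-1].astype(int)
    m=(im[...,0]>170)&(im[...,1]>150)&(im[...,2]<90); m[:125]=0;m[152:]=0;m[:,:205]=0;m[:,228:]=0
    q=np.argwhere(m);print(n,len(q),q.min(0),q.max(0),ray(load('top'),217,q.min(0)[0]-.5,.142))
im=cv2.imread('pics/t14.png');cv2.imwrite('pics/t14c.png',cv2.resize(im[115:235,200:340],None,fx=5,fy=5,interpolation=cv2.INTER_CUBIC))
```

```text
0 165 [136 209] [148 223] [0.72127134 0.15842203 0.142     ]
13 146 [136 209] [146 223] [0.72127134 0.15842203 0.142     ]
14 66 [142 209] [146 222] [0.70699411 0.15818778 0.142     ]
```

View pics/t14c.png

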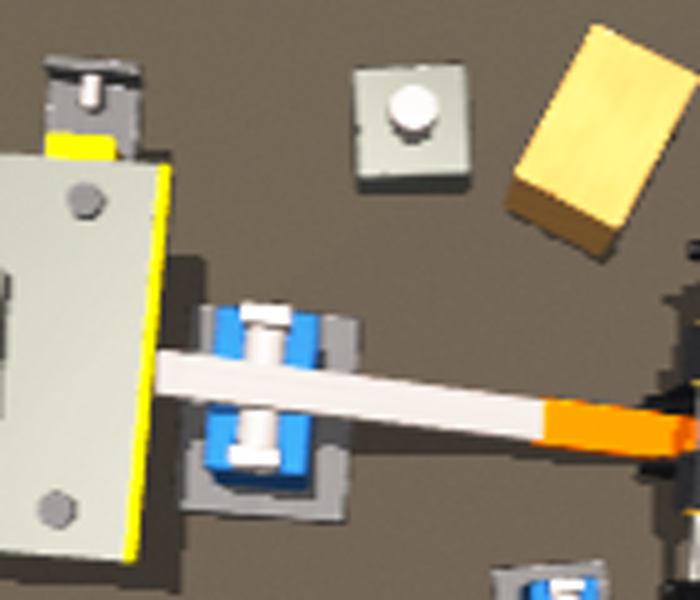

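The packer moved 14.3 mm, so it is fully in, and the bar sits straight over the ridge. I ease the handle back up until the plate rests on the packer, then open.

{"fn": "arm_command", "kwargs": {
  "targets": [
    [[0,0,-0.003,0,-0.7,0,1],[0,0,-0.006,0,-1.5,0,1],[0,0,-0.009,0,-2.3,0,1],[0,0,-0.011,0,-2.8,0,1],[0,0,-0.011,0,-2.8,0,1],[0,0,-0.011,0,-2.8,0,1]]
  ]
}}

```text
time_s: 18.55
tool_pos: [0.578, -0.1336, 0.0245]
tool_rot: [-179.8, -21.0, 85.5]
force: [-0.5, 0.7, -3.1]
grip_width: 0.0231
```

```bash
python3 -c "
from ck import *
ck(15)"
```

```text
18.55 [ 0.578  -0.1336  0.0245] [-179.84  -20.97   85.47] F [-0.5  0.7 -3.1] w 0.0231 q [  1.3  28.7  26.7  99.8 -34.9  67.2  39. ]
[-0.49  0.06  0.06]
324 c [0.5895 0.0866 0.1266] axis [0.1977 0.9001 0.3882] yaw 77.61 slope 22.85 tip [0.598  0.1254 0.1434]
plate 1350 slope 2.86 rad 0.05 z lip 0.1656
```

The force is now −3 N, which is the arm carrying bar weight, so the plate is resting on the packer. Release.

{"fn": "arm_command", "kwargs": {
  "targets": [
    [[0,0,0,0,0,0,0.5],[0,0,0,0,0,0,0.3],[0,0,0,0,0,0,0.1],[0,0,0,0,0,0,0.1],[0,0,0,0,0,0,0.1],[0,0,0,0,0,0,0.1]]
  ]
}}

```text
time_s: 19.25
tool_pos: [0.5788, -0.1329, 0.0255]
tool_rot: [-179.9, -21.0, 85.6]
force: [-0.0, 0.2, -0.5]
grip_width: 0.0389
```

```bash
python3 -c "
from ck import *
ck(16)"
```

```text
19.25 [ 0.5788 -0.1329  0.0255] [-179.94  -21.02   85.56] F [-0.   0.2 -0.5] w 0.0389 q [  1.3  28.6  26.6  99.7 -34.9  67.2  39. ]
[-0.51  0.08  0.02]
322 c [0.5899 0.0865 0.127 ] axis [0.1706 0.8984 0.4046] yaw 79.25 slope 23.87 tip [0.5971 0.1244 0.144 ]
plate 1349 slope 2.91 rad 0.0509 z lip 0.1662
```

View pics/s16.png

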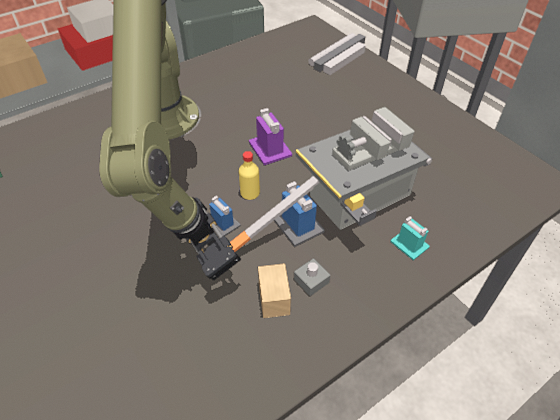

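The fingers are open (at about (215,250)), the bar lies over the block and the packer is in. I withdraw along the tool axis.

{"fn": "arm_command", "kwargs": {
  "targets": [
    [[0,0,-0.01,0,0,0,0.1],[0,0,-0.025,0,0,0,0],[0,0,-0.045,0,0,0,0],[0,0,-0.075,0,0,0,0],[0,0,-0.11,0,0,0,0],[0,0,-0.14,0,0,0,0],[0,0,-0.16,0,0,0,0],[0,0,-0.16,0,0,0,0],[0,0,-0.16,0,0,0,0]]
  ]
}}

```text
time_s: 20.25
tool_pos: [0.5745, -0.1907, 0.1755]
tool_rot: [-180.0, -21.0, 85.5]
force: [0.8, 0.4, -0.5]
grip_width: 0.0436
```

```bash
python3 -c "
from ck import *
ck(17)
im=cv2.imread('pics/t17.png')[:,:,::-1].astype(int)
m=(im[...,0]>170)&(im[...,1]>150)&(im[...,2]<90); m[:125]=0;m[152:]=0;m[:,:205]=0;m[:,228:]=0
q=np.argwhere(m);print(q.min(0),q.max(0))"
```

```text
20.25 [ 0.5745 -0.1907  0.1755] [-179.99  -21.     85.54] F [ 0.8  0.4 -0.5] w 0.0436 q [  3.7  22.4  30.5  89.4 -29.7  83.1  35.6]
[-0.53  0.13 -0.04]
319 c [0.59   0.0872 0.1272] axis [0.1752 0.8935 0.4135] yaw 78.91 slope 24.43 tip [0.5973 0.1245 0.1445]
plate 1347 slope 2.9 rad 0.0506 z lip 0.1662
[142 209] [146 222]
```

View pics/s17.png

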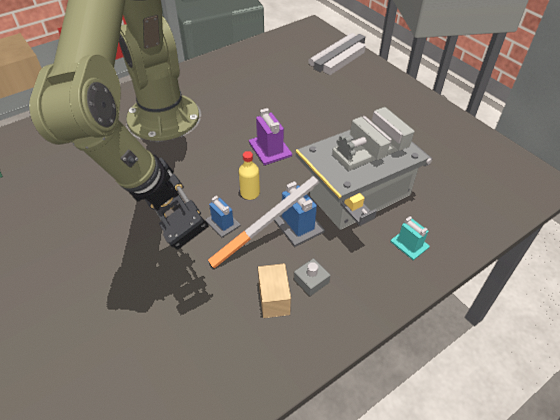

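View pics/t17.png

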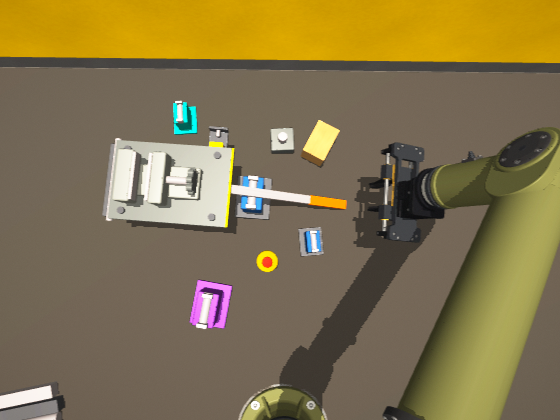

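Both views show the bar lying over the block with its tip under the lip, the packer in, the plate raised, the gripper clear and the other things where they were. I hand the job in.

```bash
python3 -c "
from h import *
print(sign_off())"
```

```text
the job is handed in; nothing more can be done
None
```

The plate is propped on the packer and the bar lies over the large blue block with its tip under the lip. I handed the job in at about 20 s of the 61 s allowed.

**What I did:** I picked the bar up at its balance point and laid it over the block with the tip about 18 mm under the lip. I let go there and checked that it stayed, sloping about 10°. I then took it by the orange sleeve and pressed it down until the packer slipped in. After that I eased the handle back until the plate's weight came off the bar, let go and withdrew.

**Last checks:**
- **Packer:** it has moved about 14 mm, which is fully in.
- **Plate:** it holds at about 0.05 rad after release.
- **Bar:** it lies across the ridge between the cheeks, with its tip under the lip.
- **Gripper:** it is clear of everything, with about 1 N or less on the wrist.
- **Other things:** the bottle, stop block, carton and look-alikes look unmoved in both views.

**What disagreed:**
- The packer had not gone in at my first estimate of 0.049 rad, although 0.048 should just clear it. It went in by about 0.057.
- The bar's final slope measures about 23–24°, against the 17–20° described. It was fitted from the short visible stretch near the lip, which also gave a heading of about 79° where the top view shows the bar only slightly skewed.
- A wrist-torque reading of about −0.5 N m remained with the gripper touching nothing.

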